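# Clip a hand fan's ring into a snap hook

### The arm

A 7-joint arm with a two-finger parallel gripper is mounted at the origin on the work surface. World frame = base frame: x ahead of the robot, y to its left, z up, the work surface at z = 0. Lengths are in m, angles in rad, forces in N, time in s.
With the tool pointing down it reaches from about 0.35 to 0.9 m from the base axis. Payload 8.1 kg.
Tool frame: the origin (TCP) lies between the finger pads; the fingertips stand 19 mm ahead of it and the grasp point (between the pads) is the TCP; y points along the fingers, x is the direction in which the jaws open and shut, and the axes are right-handed (so a half turn about y gives the same grasp; the last joint's range is limited). The gripper opens to 92 mm and grips with 3 to 60 N. Pads are 19 mm wide; open, the fingers measure 130 mm over their backs; the gripper's body (75 mm by 190 mm) begins 47 mm behind the grasp point.
Start: joints at [1.023, 0.434, 0.025, 1.573, -0.012, 1.134, -0.075], TCP at [0.269, -0.564, 0.246] pointing down, gripper open.
Joint ranges: [-2.62, 2.62], [-0.44, 2.09], [-1.27, 1.32], [0.08, 2.57], [-1.32, 4.46], [0.12, 2], [-2.74, 2.74]. Speed limits (rad/s): [2.22, 2.22, 3.01, 3.01, 3.14, 3.14, 3.14].

### API

Orientations are given as a rotation vector (axis times angle).
In Python, from cell import arm gives the robot as it stands.
- The arm moves only by the tool move_arm, never from a script. Its argument "series" is a list of rows, each an object of numbers: "x", "y", "z": the shift along the tool's x, y, z in cm; "rx", "ry", "rz": the turn, a rotation vector about the tool's x, y, z in rad. In form: [{"x": .., "y": .., "z": .., "rx": .., "ry": .., "rz": ..}, ...]. A call has 1 to 12 rows; each row shifts and turns the pose as measured when the row begins, along the tool's axes as they then stand; what a row does not reach is not made up. A row lasts 1/8 s, in which the tool goes at most 62.5 mm and 10.7 degrees, less where a joint would pass 70% of its speed; a pose out of reach is approached as far as the arm can. A call is refused whole if a number of a shift passes 6.25 or a number of a turn 0.188, either way. A call with a gripper value outside its range is refused whole. "jaw" is the finger opening in cm, from 0 to 9.18, set as the call begins (left out, the last holds). The fingers move at their own pace and stop on an object; "newtons" is the grip in N (left out, the last holds). Time passes only in rows, so rows that do not move let the fingers close. It gives the time, the measured TCP pose, the force and the opening at its end, in the units of the state.
- arm.observe(): the state, without advancing time (a new reading comes with each control period).
- arm.get_image(name): name is "scene" or "side" or "wrist"; returns the picture (400x640x3 uint8, blue, green, red); there is no depth.
- arm.camera_params(name): a dict with "K" (3x3 intrinsics, pixels), "R" (3x3) and "t" (3): a world point X has camera coordinates R X + t; the wrist camera has in their place "tool_from_camera" (4x4, takes a point from camera to tool coordinates, whose origin is the TCP and whose axes are the tool frame's). Camera axes: x right, y down, z forward; pixel columns grow to the right and rows downward; lengths in m; the calibration is good to about 2 mm. The wrist camera is an equidistant fisheye: a pixel r from the principal point sees the ray r / f radians off the axis. A picture is of the moment at which its call begins: read the wrist's pose just before it. camera_params takes no time and is no camera call.
- arm.sign_off(): hands the job in, once; it reports no verdict.
The state is a dict: "clock": time; "joints": joint angles; "dq": joint speeds; "joint_efforts": joint torques, N m; "position": TCP position; "ee_rot": TCP orientation; "force": force on the tool from outside, world axes, zero at the start; "ft_torque": the same for the moment, N m; "width": opening from 0.0 (shut) to 1.0 (fully open).
Only numpy, scipy, OpenCV 4.12 (cv2) and the standard library are available. Lean on these libraries where they do the work, as an engineer would, in place of code of your own. Each camera call takes 0.05 s, during which the arm holds its last target.

### The job

Clip the small fan to the display: push the steel ring at the end of its handle in through the sprung gate of the snap hook until the gate snaps shut behind it, then give the fan a light, steady tug straight back, away from the block, with some 6 to 10 N, to feel that it is caught. Never load the hook with more than 12 N. Then lay the clipped fan down on the table, let go, and leave everything else where it is.

Things in the scene. Friction and masses are not known exactly. Their poses are not given: they have to be found in the camera images.
- fan: Small round hand fan with a ring, about 60 g, lying flat. Origin: middle of the wooden handle, on its axis (6 mm above the table when lying). +x along the handle to the ring, +z up. Handle: flat-sided bar 112 mm long (x -56 to 56), 14 wide, 12 tall. Disc 120 mm wide, 12 thick, centred at x = -111 mm. Ferrule at x = 53 to 63 mm.
- ring (a point): Centre of the fan's steel ring, at x = +85 mm in the fan's frame, on the handle's axis. The ring lies in the plane of the fan: wire 5 mm thick, 43 mm inner and 53 mm outer diameter.
- hook: Dark wooden block (fixed, 75 x 90 x 90 mm, face at x = 62 mm) with the snap hook (its twin has an open hook, no gate: not that one). +x into the hook and block, +z up. Hook: upright loop of 7 mm bar in plane y = 0: nose at x = D, bottom bar at z = 13 mm on a foot, back bar's inner face x = D + 42, top bar z = 66 mm. D, how far its clamped shanks stand out, is -8 to 8 mm unmeasured: feel for it.
- nose (a point): x = 0, y = 0, z = 27.5 mm in the block's frame; the top of the nose is at this height and y, at x = D. The way in is over the nose, in +x, ring level, wire's centre at z = 33 to 38 mm; the gate's end slips off the far wire and the gate shuts through the ring once that wire is some 28 to 33 mm past the nose, a few mm before it meets the back bar.
- gate (a joint): The sprung gate, a 5 mm bar hung from a hinge at x = D + 4, z = 66 mm (block's frame), its lower end at z = 27.5 mm just behind the nose. Angle 0 shut, grows as it is pressed in towards the block (at most 1.15). Spring: 0.06 N m at 0, 0.12 N m at 0.8 rad, that is 2 to 4 N at the lower end.
- plain_fan: bystander: a like fan without a ring.
- cone: bystander: cone of blue thread, 56 mm wide, 85 mm tall.
- tin: bystander: small brass tin, 48 mm wide, 30 mm tall.
- mug: bystander: mug, 85 mm tall.
- spool: bystander: wooden spool, 44 mm wide, 50 mm tall.
- jar: bystander: lidded jar, 64 mm wide, 90 mm tall.
- hoop: bystander: wooden embroidery hoop lying flat, 120 mm wide, 10 mm thick.
Things that resemble listed ones, but are neither listed nor needed, are in the scene too. What is shaped like the hook but yellow is not meant.

How it is judged:
On the way, in this order (a step that is already met when the one before it is completed fails the run):
1. the fan's ring presses the gate inward (value of joint gate above 0.3 rad and contact force between fan and hook above 0.5 N), for 0.05 s.
2. the ring is well inside the hook and the gate has snapped shut (value of joint gate below 0.06 rad and x of ring in the frame of hook above -0.01 m and y of ring in the frame of hook between -0.021 and 0.021 m and z of ring in the frame of hook below 0.055 m and angle between fan's own z axis and vertical below 0.35 rad), for 0.1 s.
3. a steady tug back: the held fan's ring pulls on the shut hook with 5 N or more for 0.3 s (value of joint gate below 0.06 rad and x of ring in the frame of hook below -0.003 m and y of ring in the frame of hook between -0.021 and 0.021 m and z of ring in the frame of hook below 0.055 m and angle between fan's own z axis and vertical below 0.35 rad and contact force between fan and hook above 5 N and contact force between the fingers and fan above 1 N), for 0.3 s.
At the end, for the whole second after the job is handed in: The gate is shut (under 0.06 rad) with the fan's ring round the hook's nose (ring centre within 26.5 mm of the point 'nose' seen from above), the fan lies at rest on the table (handle's middle below 30 mm, tilt under 0.35 rad), released (value of joint gate below 0.06 rad and horizontal distance between ring and nose below 0.0265 m and z of ring in the frame of hook below 0.055 m and angle between fan's own z axis and vertical below 0.35 rad and z of fan in the frame of hook below 0.03 m and linear speed of fan below 0.02 m/s and angular speed of fan below 0.2 rad/s); the robot touches nothing.
It fails at once if more than 13 N on the hook, by fan or robot (contact force between any of fan, the fingers, the arm and hook above 13 N).
It fails at once if a bystander is moved more than 30 mm (distance of any of plain_fan, cone, tin, mug, spool, jar, hoop from where it was at the start of the episode above 0.03 m).
It also fails if it takes over 64 s, if anything falls off the work surface, if the arm or the gripper's body presses on something with over 40 N, if the wrist force passes 120 N, or if a joint passes its speed limit or range.

## Working session

There is one attempt and no reset: what is moved stays moved. The work goes in short steps, Python scripts to look and compute and a tool call to move; the robot and the scene stay as the last step left them, time stands still between calls to the robot, and variables do not carry over. Pictures are saved under pics/ and viewed, and the job is handed in when it is done.

Besides the shell and the picture viewer there is one more tool, called as name(argument=value, ...), one argument or row to a line, values as JSON. move_arm: Moves the arm, as the interface text tells. Its arguments: {"type":"object","properties":{"series":{"type":"array","items":{"type":"object","properties":{"x":{"type":"number"},"y":{"type":"number"},"z":{"type":"number"},"rx":{"type":"number"},"ry":{"type":"number"},"rz":{"type":"number"}}}},"jaw":{"type":"number"},"newtons":{"type":"number"}},"required":["series"]}

```bash
mkdir -p pics; ls; cat > h.py <<'E'
import numpy as np, cv2
from cell import arm
from scipy.spatial.transform import Rotation as Ro
def ray(name,u,v):
    p=arm.camera_params(name);K=np.array(p["K"]);R=np.array(p["R"]);t=np.array(p["t"])
    d=R.T@np.linalg.solve(K,[u,v,1.]);c=-R.T@t
    return c,d/np.linalg.norm(d)
def onz(name,u,v,z):
    c,d=ray(name,u,v);return c+d*(z-c[2])/d[2]
def proj(name,X):
    p=arm.camera_params(name);x=np.array(p["K"])@(np.array(p["R"])@np.array(X)+np.array(p["t"]));return x[:2]/x[2]
E
python3 - <<'E'
from h import *
o=arm.observe();print(o)
for n in("scene","side","wrist"):
    cv2.imwrite(f"pics/{n}0.png",arm.get_image(n));p=arm.camera_params(n);print(n,{k:np.round(v,4).tolist() for k,v in p.items() if k!='name'})
E
```

```text
pics
{'clock': 0.0, 'joints': array([ 1.02342948,  0.43521264,  0.02497513,  1.57410292, -0.01157879,
        1.13402818, -0.07509907]), 'dq': array([ 0.00034494, -0.0005388 , -0.00019108, -0.00021187,  0.00021076,
        0.00016733, -0.00011456]), 'joint_efforts': array([-5.26819258e-04, -6.67839718e+01,  9.85357203e-01, -3.14469016e+01,
       -6.04146277e-02,  4.29401058e-02,  1.48829627e-04]), 'position': array([ 0.26863375, -0.56377431,  0.24494917]), 'ee_rot': array([-1.38663438,  0.8767943 , -0.87443293]), 'force': array([-0.63477808, -0.21287523, -0.08087001]), 'ft_torque': array([-0.01099452, -0.03643869,  0.01749752]), 'width': 1.002923307287812}
scene {'K': [[476.7982, 0.0, 319.8188], [0.0, 476.7982, 193.0433], [0.0, 0.0, 1.0]], 'R': [[0.7734, 0.6338, 0.0092], [0.4025, -0.4799, -0.7795], [-0.4897, 0.6066, -0.6263]], 't': [-0.3766, -0.1326, 1.8294]}
side {'K': [[496.1916, 0.0, 314.326], [0.0, 496.1916, 198.1974], [0.0, 0.0, 1.0]], 'R': [[0.9298, -0.3679, -0.0063], [-0.2797, -0.6954, -0.662], [0.2391, 0.6173, -0.7495]], 't': [-0.4177, 0.1673, 1.4345]}
wrist {'K': [[309.7069, 0.0, 324.5801], [0.0, 309.7069, 203.4677], [0.0, 0.0, 1.0]], 'tool_from_camera': [[1.0, -0.0002, -0.0001, 0.0002], [0.0, -0.277, 0.9609, -0.1395], [-0.0003, -0.9609, -0.277, 0.0745], [0.0, 0.0, 0.0, 1.0]]}
```

View pics/scene0.png

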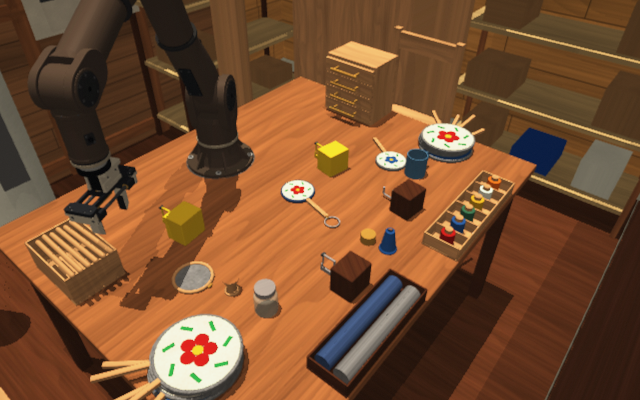

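View pics/side0.png

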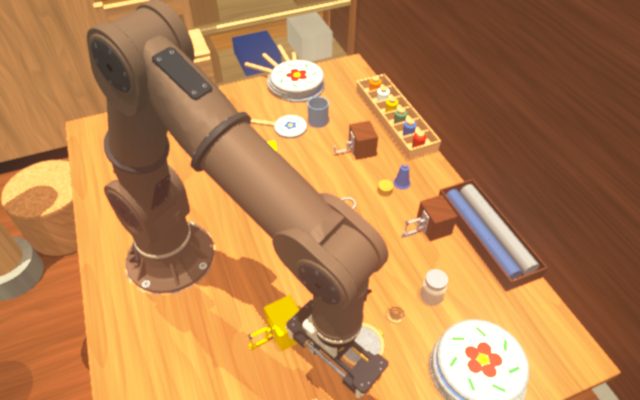

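View pics/wrist0.png

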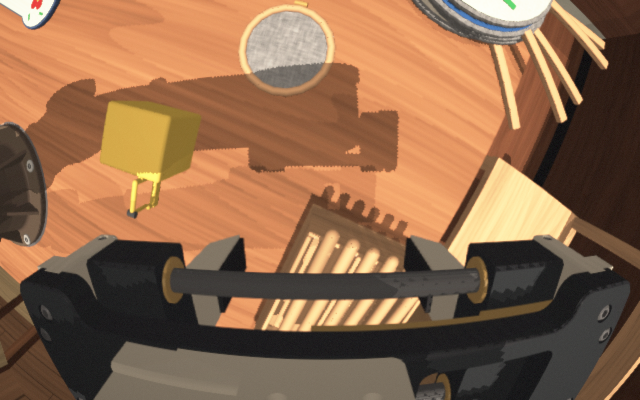

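```bash
python3 - <<'E'
import cv2,numpy as np
s=cv2.imread("pics/scene0.png");d=cv2.imread("pics/side0.png")
a=cv2.resize(s[235:305,310:390],(400,350),interpolation=cv2.INTER_CUBIC);b=cv2.resize(s[170:220,370:440],(400,286),interpolation=cv2.INTER_CUBIC)
c=cv2.resize(d[185:255,390:470],(400,350),interpolation=cv2.INTER_CUBIC);e=cv2.resize(d[110:170,320:390],(400,343),interpolation=cv2.INTER_CUBIC)
def pad(i): return cv2.copyMakeBorder(i,0,350-i.shape[0],0,0,0)
im=np.vstack([np.hstack([pad(a),pad(b)]),np.hstack([pad(c),pad(e)])]);cv2.imwrite("pics/hooks.png",cv2.resize(im,(686,600)))
cv2.imwrite("pics/fan.png",cv2.resize(s[165:240,265:355],(720,600),interpolation=cv2.INTER_CUBIC))
E
```

```text
(no output)
```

View pics/hooks.png

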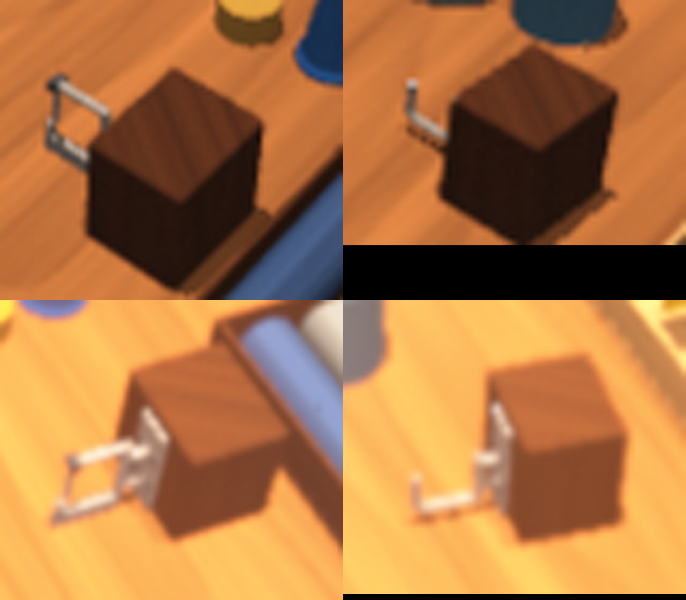

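View pics/fan.png

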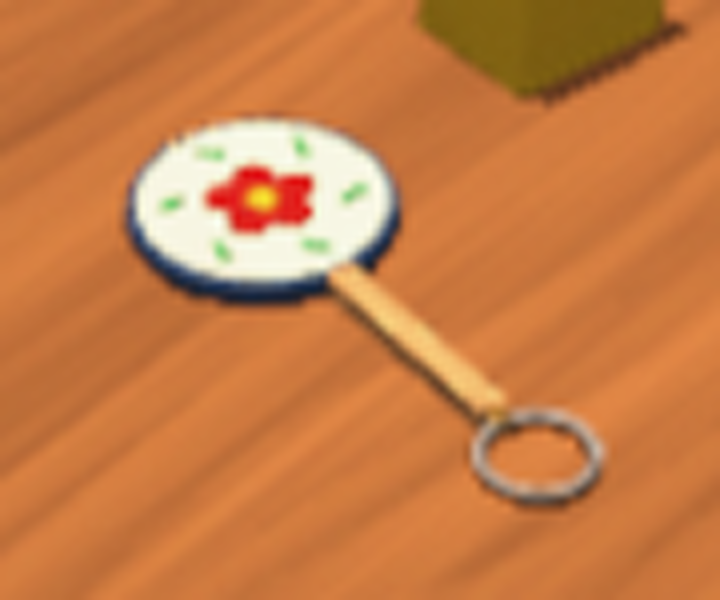

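```bash
python3 - <<'E'
from h import *
s=cv2.imread("pics/scene0.png")
k=4.2875
C=[(175,68),(262,125),(180,202),(90,148)]
P=np.array([onz("scene",310+x/k,235+y/k,0.09) for x,y in C]);print(P.round(4));print([np.linalg.norm(P[i]-P[(i+1)%4]).round(4) for i in range(4)])
# ring & disc by masks
hsv=cv2.cvtColor(s,cv2.COLOR_BGR2HSV)
m=(hsv[...,1]<90)&(hsv[...,2]>90);m=m.astype(np.uint8)
roi=np.zeros_like(m);roi[205:235,315:350]=1
ys,xs=np.nonzero(m*roi);print(len(xs))
Q=np.array([onz("scene",x,y,0.006)[:2] for x,y in zip(xs,ys)])
A=np.c_[2*Q,np.ones(len(Q))];c=np.linalg.lstsq(A,(Q**2).sum(1),rcond=None)[0];rc=c[:2];print("ring",rc,np.sqrt(c[2]+rc@rc))
roi[:]=0;roi[172:203,275:320]=1
cn,_=cv2.findContours(m*roi,cv2.RETR_EXTERNAL,cv2.CHAIN_APPROX_NONE);cn=max(cn,key=cv2.contourArea)[:,0]
Q=np.array([onz("scene",x,y,0.012)[:2] for x,y in cn]);(cx,cy),r=cv2.minEnclosingCircle(Q.astype(np.float32));print("disc",cx,cy,r)
d=rc-[cx,cy];print(np.linalg.norm(d),np.degrees(np.arctan2(d[1],d[0])))
o=arm.observe();print(Ro.from_rotvec(o['ee_rot']).as_matrix().round(3))
for nm,u,v,z in [("cone",388,250,0),("tin",368,237,.03),("mug",416,163,.04),("jar",265,298,.04),("spool",232,288,.02),("tray",425,285,.04),("yellow",332,158,.09)]: print(nm,onz("scene",u,v,z).round(3))
E
```

```text
[[ 0.7221 -0.1522  0.09  ]
 [ 0.7939 -0.1572  0.09  ]
 [ 0.7915 -0.241   0.09  ]
 [ 0.7225 -0.2418  0.09  ]]
[np.float64(0.072), np.float64(0.0839), np.float64(0.0689), np.float64(0.0896)]
45
ring [ 0.5504979  -0.01699106] 0.023752100826259497
disc 0.3598196804523468 0.029591506347060204 0.05959959328174591
0.1962858044272128 -13.728424086805797
[[ 0.43  -0.001  0.903]
 [-0.903  0.001  0.43 ]
 [-0.001 -1.    -0.   ]]
cone [ 0.758 -0.003  0.   ]
tin [ 0.695 -0.022  0.03 ]
mug [0.613 0.402 0.04 ]
jar [ 0.624 -0.396  0.04 ]
spool [ 0.518 -0.418  0.02 ]
tray [ 0.927 -0.086  0.04 ]
yellow [0.401 0.171 0.09 ]
```

Candidates: dark gated block at (350,272), dark open-hook twin (405,198) and yellow look-alikes (185,222) and (332,158). For the fans, the ringed one has its disc at (298,190) and ring at (332,221), and the plain one is at (390,160). The crops confirm that (350,272) has the closed loop with the gate, and that the fan at (298,190) carries the ring. I'll move over for a closer wrist view of the hook.

move_arm(
  series=[
    {"x": -2.8,"z": 4.5},
    {"x": -2.8,"z": 4.5},
    {"x": -2.8,"z": 4.5},
    {"x": -2.8,"z": 4.5},
    {"x": -2.8,"z": 4.5},
    {"x": -2.8,"z": 4.5},
    {"x": -2.8,"z": 4.5},
    {"x": -2.8,"z": 4.5},
    {"ry": 0.15},
    {"ry": 0.15},
    {"ry": 0.15},
    {},
  ],
)

```text
invalid input
```

move_arm(
  series=[
    {"x": -2.8,"y": 0,"z": 4.5,"rx": 0,"ry": 0,"rz": 0},
    {"x": -2.8,"y": 0,"z": 4.5,"rx": 0,"ry": 0,"rz": 0},
    {"x": -2.8,"y": 0,"z": 4.5,"rx": 0,"ry": 0,"rz": 0},
    {"x": -2.8,"y": 0,"z": 4.5,"rx": 0,"ry": 0,"rz": 0},
    {"x": -2.8,"y": 0,"z": 4.5,"rx": 0,"ry": 0,"rz": 0},
    {"x": -2.8,"y": 0,"z": 4.5,"rx": 0,"ry": 0,"rz": 0},
    {"x": -2.8,"y": 0,"z": 4.5,"rx": 0,"ry": 0,"rz": 0},
    {"x": -2.8,"y": 0,"z": 4.5,"rx": 0,"ry": 0,"rz": 0},
    {"x": 0,"y": 0,"z": 0,"rx": 0,"ry": 0.15,"rz": 0},
    {"x": 0,"y": 0,"z": 0,"rx": 0,"ry": 0.15,"rz": 0},
    {"x": 0,"y": 0,"z": 0,"rx": 0,"ry": 0.15,"rz": 0},
    {"x": 0,"y": 0,"z": 0,"rx": 0,"ry": 0,"rz": 0},
  ],
)

```text
clock: 1.65
position: [0.5033, -0.1943, 0.2419]
ee_rot: [-1.202, 1.226, -1.217]
force: [0.2, 1.5, -0.1]
width: 0.998
```

```bash
cat >> h.py <<'E'
def snap(fn):
    o=arm.observe();im=arm.get_image("wrist");cv2.imwrite(fn,im);np.savez(fn+".npz",p=o['position'],r=o['ee_rot']);return im
def wray(fn,u,v):
    z=np.load(fn+".npz");q=arm.camera_params("wrist");K=np.array(q["K"]);T=np.array(q["tool_from_camera"])
    a=np.array([u-K[0,2],v-K[1,2]]);r=np.linalg.norm(a);th=r/K[0,0]
    dc=np.array([*(np.sin(th)*a/max(r,1e-9)),np.cos(th)])
    R=Ro.from_rotvec(z['r']).as_matrix()
    return R@T[:3,3]+z['p'],R@T[:3,:3]@dc
def wonz(fn,u,v,z):
    c,d=wray(fn,u,v);return c+d*(z-c[2])/d[2]
def wproj(fn,X):
    z=np.load(fn+".npz");q=arm.camera_params("wrist");K=np.array(q["K"]);T=np.array(q["tool_from_camera"])
    R=Ro.from_rotvec(z['r']).as_matrix();x=T[:3,:3].T@(R.T@(np.array(X)-z['p'])-T[:3,3])
    r=np.linalg.norm(x[:2]);th=np.arctan2(r,x[2]);return K[:2,2]+K[0,0]*th*x[:2]/r
E
python3 - <<'E'
from h import *
im=snap("pics/w1.png")
print(Ro.from_rotvec(arm.observe()['ee_rot']).as_matrix().round(3))
E
```

```text
[[-0.015 -0.005  1.   ]
 [-1.     0.003 -0.015]
 [-0.003 -1.    -0.005]]
```

View pics/w1.png

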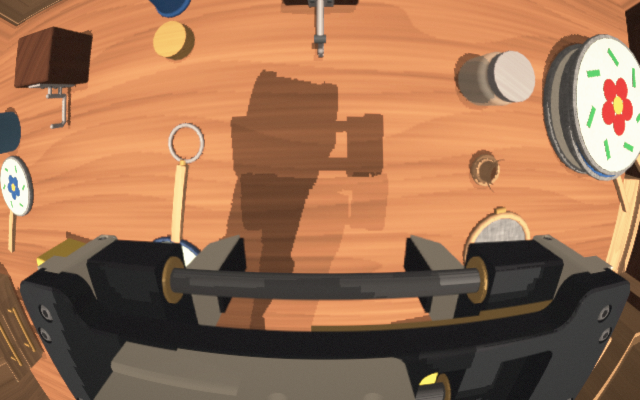

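```bash
python3 - <<'E'
from h import *
im=cv2.imread("pics/w1.png")
cv2.imwrite("pics/w1z.png",cv2.resize(im[0:65,270:370],(800,520),interpolation=cv2.INTER_CUBIC))
hsv=cv2.cvtColor(im,cv2.COLOR_BGR2HSV)
m=((hsv[...,1]<90)).astype(np.uint8)
r=m.copy()*0;r[118:170,160:212]=1;ys,xs=np.nonzero(m*r);print(len(xs))
f="pics/w1.png"
Q=np.array([wonz(f,x,y,0.006)[:2] for x,y in zip(xs,ys)])
A=np.c_[2*Q,np.ones(len(Q))];c=np.linalg.lstsq(A,(Q**2).sum(1),rcond=None)[0];rc=c[:2];print("ring",rc,np.sqrt(c[2]+rc@rc))
for y in (175,200,225):
    row=hsv[y,165:200];print(y,[tuple(int(q) for q in p) for p in row[::2]])
E
```

```text
390
ring [ 0.55342802 -0.01411337] 0.023949507670020586
175 [(12, 145, 232), (12, 145, 231), (12, 143, 236), (12, 143, 237), (12, 143, 237), (18, 113, 251), (21, 93, 254), (22, 91, 254), (21, 99, 253), (20, 100, 253), (13, 123, 153), (13, 137, 147), (12, 143, 235), (12, 143, 237), (12, 141, 237), (12, 143, 236), (12, 144, 236), (12, 144, 236)]
200 [(12, 145, 227), (12, 144, 231), (12, 145, 231), (12, 144, 231), (17, 112, 251), (21, 92, 254), (22, 92, 254), (22, 88, 254), (21, 95, 252), (13, 126, 127), (11, 144, 202), (13, 139, 242), (13, 139, 242), (13, 140, 242), (13, 141, 242), (13, 140, 243), (13, 137, 243), (13, 138, 244)]
225 [(12, 144, 231), (12, 143, 230), (12, 144, 230), (15, 126, 242), (21, 99, 253), (21, 93, 254), (23, 89, 254), (22, 93, 253), (14, 125, 145), (12, 144, 198), (12, 144, 230), (12, 142, 231), (12, 145, 230), (12, 145, 231), (12, 146, 230), (12, 145, 231), (12, 145, 230), (12, 144, 230)]
```

View pics/w1z.png

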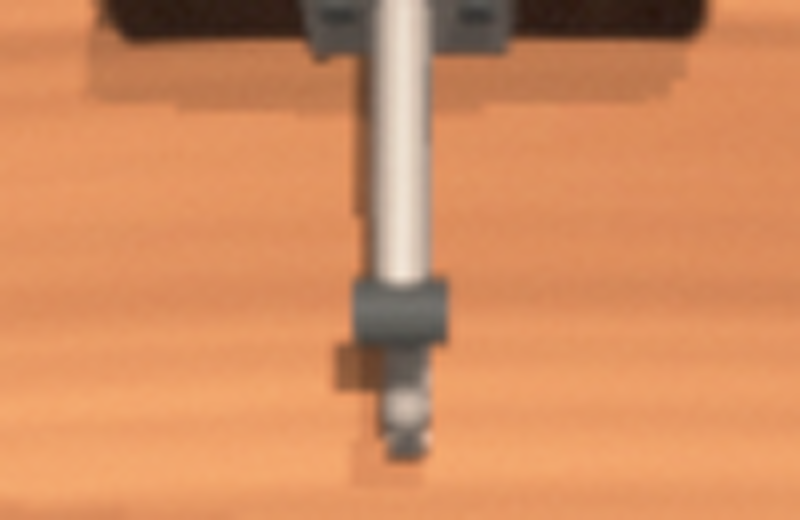

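```bash
python3 - <<'E'
from h import *
f="pics/w1.png"
P=lambda x,y,z: wonz(f,270+x/8-.5+.06,y/8-.5+.06,z).round(4)
print("nose",P(405,410,.0275),"hinge",P(400,312,.066),"topbar",P(400,20,.066),P(401,200,.066))
print("base corners",P(118,40,0),P(703,40,0))
Q=[]
for y in(170,175,180,190,200,210,220,225,230):
    r=cv2.cvtColor(cv2.imread(f),cv2.COLOR_BGR2HSV)[y,165:200]
    k=np.nonzero((r[:,0]>=17)&(r[:,1]<118))[0]+165;Q.append([*wonz(f,k.min()-.5,y,.012)[:2],*wonz(f,k.max()+.5,y,.012)[:2]])
Q=np.array(Q);print(Q.round(4));c=(Q[:,:2]+Q[:,2:])/2
k=np.polyfit(c[:,0],c[:,1],1);print(k,np.degrees(np.arctan(k[0])), "at ring",np.polyval(k,.5534),"mid",np.polyval(k,.4705))
o=arm.observe();print(o['position'],o['force'])
E
```

```text
nose [ 0.6531 -0.1915  0.0275] hinge [ 0.6581 -0.1916  0.066 ] topbar [ 0.699  -0.1922  0.066 ] [ 0.6734 -0.192   0.066 ]
base corners [ 0.7229 -0.1479  0.    ] [ 0.7208 -0.2378  0.    ]
[[ 0.5192  0.0013  0.5185 -0.0122]
 [ 0.5126  0.0038  0.512  -0.0099]
 [ 0.5059  0.0047  0.5053 -0.0091]
 [ 0.4923  0.0082  0.4919 -0.0057]
 [ 0.4785  0.012   0.4782 -0.0022]
 [ 0.4644  0.0144  0.4643  0.0016]
 [ 0.4499  0.0187  0.4499  0.0057]
 [ 0.4426  0.0201  0.4427  0.007 ]
 [ 0.4351  0.0215  0.4353  0.0084]]
[-0.24519699  0.12202762] -13.776947875756877 at ring -0.013664395120682696 mid 0.006662435504086933
[ 0.50327658 -0.19421298  0.24189529] [ 0.30676604 -0.72980548  0.07658383]
```

move_arm(
  series=[
    {"x": -5.1,"y": 3.0,"z": -1.35,"rx": 0,"ry": 0,"rz": 0},
    {"x": -5.1,"y": 3.0,"z": -1.35,"rx": 0,"ry": 0,"rz": 0},
    {"x": -5.1,"y": 3.0,"z": -1.35,"rx": 0,"ry": 0,"rz": 0},
    {"x": -5.1,"y": 3.0,"z": -1.35,"rx": 0,"ry": 0,"rz": 0},
    {"x": 0,"y": 0,"z": 0,"rx": 0,"ry": 0.113,"rz": 0},
    {"x": 0,"y": 0,"z": 0,"rx": 0,"ry": 0.113,"rz": 0},
    {"x": 0,"y": 0,"z": 0,"rx": 0,"ry": 0,"rz": 0},
  ],
)

```text
clock: 2.58
position: [0.4504, 0.0153, 0.1194]
ee_rot: [-1.095, 1.373, -1.368]
force: [0.1, -0.2, 0.1]
width: 1.0
```

```bash
cat >> h.py <<'E'
def to(goal,yaw):
    o=arm.observe();R=Ro.from_rotvec(o['ee_rot'])
    G=np.array([[0,0,1],[-1,0,0],[0,-1,0.]]);G=Ro.from_euler('z',yaw,degrees=True)*Ro.from_matrix(G)
    print("pos",o['position'].round(4),"F",o['force'].round(2),"w",round(o['width'],3),"t",o['clock'])
    print("tool shift cm",(100*R.inv().apply(np.array(goal)-o['position'])).round(2),"turn",(R.inv()*G).as_rotvec().round(3))
E
python3 - <<'E'
from h import *
to((.4515,.0112,.022),-13.8)
im=snap("pics/w2.png")
f="pics/w2.png"
X=np.array([.4709,.0064,.006]);d=np.array([np.cos(np.radians(-13.8)),np.sin(np.radians(-13.8)),0])
print(wproj(f,X+.085*d),wproj(f,X+.02*d))
E
```

```text
pos [0.4504 0.0153 0.1194] F [ 0.08 -0.19  0.12] w 1.0 t 2.575
tool shift cm [0.4  9.74 0.21] turn [ 0.002  0.019 -0.002]
[331.77064043  76.9371863 ] [330.09837069 156.12476931]
```

View pics/w2.png

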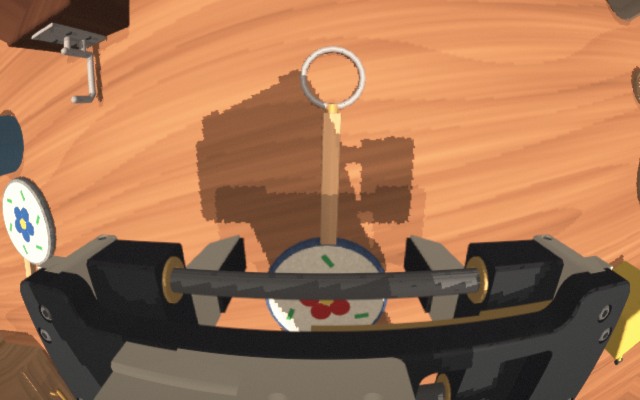

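The picture shows the ring at (333,77), where I predicted (332,77), so the pose holds. Next I descend.

move_arm(
  series=[
    {"x": 0.4,"y": 3.0,"z": 0.2,"rx": 0,"ry": 0.019,"rz": 0},
    {"x": 0,"y": 3.0,"z": 0,"rx": 0,"ry": 0,"rz": 0},
    {"x": 0,"y": 2.0,"z": 0,"rx": 0,"ry": 0,"rz": 0},
    {"x": 0,"y": 0.8,"z": 0,"rx": 0,"ry": 0,"rz": 0},
    {"x": 0,"y": 0,"z": 0,"rx": 0,"ry": 0,"rz": 0},
  ],
)

```text
clock: 3.25
position: [0.4543, 0.0095, 0.0307]
ee_rot: [-1.089, 1.372, -1.372]
force: [-0.9, 0.1, 0.6]
width: 0.999
```

```bash
python3 - <<'E'
from h import *
to((.4515,.0112,.022),-13.8)
E
```

```text
pos [0.4543 0.0095 0.0307] F [-0.86  0.08  0.57] w 0.999 t 3.25
tool shift cm [-0.1   0.87 -0.31] turn [-0.003  0.015 -0.004]
```

move_arm(
  series=[
    {"x": -0.1,"y": 0.8,"z": -0.2,"rx": 0,"ry": 0.012,"rz": -0.004},
    {"x": 0,"y": 0,"z": 0,"rx": 0,"ry": 0,"rz": 0},
  ],
)

```text
clock: 3.5
position: [0.4534, 0.011, 0.0233]
ee_rot: [-1.083, 1.378, -1.384]
force: [1.6, 0.4, -0.0]
width: 1.0
```

```bash
python3 - <<'E'
from h import *
to((.4515,.0112,.022),-13.8)
E
```

```text
pos [0.4534 0.011  0.0233] F [ 1.62  0.38 -0.  ] w 1.0 t 3.5
tool shift cm [ 0.02  0.13 -0.19] turn [-0.005  0.003 -0.001]
```

Good enough; close the gripper.

move_arm(
  jaw=0.5,
  newtons=30,
  series=[
    {"x": 0,"y": 0.15,"z": 0,"rx": 0,"ry": 0,"rz": 0},
    {"x": 0,"y": 0,"z": 0,"rx": 0,"ry": 0,"rz": 0},
    {"x": 0,"y": 0,"z": 0,"rx": 0,"ry": 0,"rz": 0},
    {"x": 0,"y": 0,"z": 0,"rx": 0,"ry": 0,"rz": 0},
    {"x": 0,"y": 0,"z": 0,"rx": 0,"ry": 0,"rz": 0},
    {"x": 0,"y": 0,"z": 0,"rx": 0,"ry": 0,"rz": 0},
    {"x": 0,"y": 0,"z": 0,"rx": 0,"ry": 0,"rz": 0},
    {"x": 0,"y": 0,"z": 0,"rx": 0,"ry": 0,"rz": 0},
  ],
)

```text
clock: 4.5
position: [0.4541, 0.0111, 0.0226]
ee_rot: [-1.082, 1.376, -1.384]
force: [0.3, -0.4, 0.4]
width: 0.177
```

move_arm(
  series=[
    {"x": 0,"y": 0,"z": 0,"rx": 0,"ry": 0,"rz": 0},
    {"x": 0,"y": 0,"z": 0,"rx": 0,"ry": 0,"rz": 0},
  ],
)

```text
clock: 4.75
position: [0.454, 0.0111, 0.0226]
ee_rot: [-1.082, 1.376, -1.384]
force: [0.4, 0.6, 0.0]
width: 0.15
```

```bash
python3 - <<'E'
from h import *
to((.5,-.1,.1),-1)
snap("pics/w3.png")
E
```

```text
pos [0.454  0.0111 0.0226] F [0.37 0.64 0.  ] w 0.15 t 4.75
tool shift cm [ 9.72 -7.7   7.13] turn [-0.007 -0.219 -0.   ]
```

View pics/w3.png

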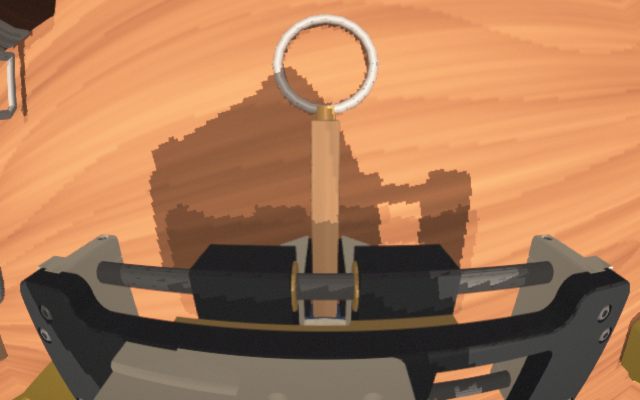

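move_arm(
  newtons=40,
  series=[
    {"x": 0,"y": -1.5,"z": 0,"rx": 0,"ry": 0,"rz": 0},
    {"x": 0,"y": -3,"z": 0,"rx": 0,"ry": 0,"rz": 0},
    {"x": 0,"y": -2.5,"z": 0,"rx": 0,"ry": 0,"rz": 0},
    {"x": 0,"y": 0,"z": 0,"rx": 0,"ry": -0.11,"rz": 0},
    {"x": 0,"y": 0,"z": 0,"rx": 0,"ry": -0.11,"rz": 0},
    {"x": 0,"y": 0,"z": 0,"rx": 0,"ry": 0,"rz": 0},
  ],
)

```text
clock: 5.55
position: [0.4527, 0.0111, 0.0945]
ee_rot: [-1.2, 1.214, -1.221]
force: [-0.3, -0.6, -0.8]
width: 0.148
```

```bash
python3 - <<'E'
from h import *
to((.49,-.192,.08),-1)
snap("pics/w4.png")
E
```

```text
pos [0.4527 0.0111 0.0945] F [-0.29 -0.64 -0.85] w 0.148 t 5.55
tool shift cm [20.26  1.49  3.96] turn [-0.005  0.006  0.001]
```

View pics/w4.png

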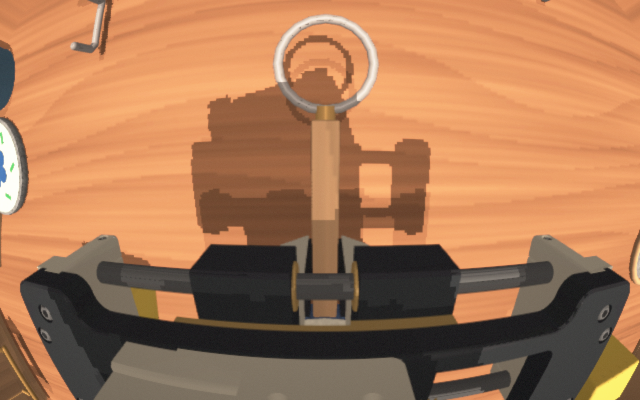

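move_arm(
  series=[
    {"x": 4,"y": 0,"z": 0.7,"rx": 0,"ry": 0,"rz": 0},
    {"x": 4,"y": 0,"z": 0.7,"rx": 0,"ry": 0,"rz": 0},
    {"x": 4,"y": 0,"z": 0.7,"rx": 0,"ry": 0,"rz": 0},
    {"x": 4,"y": 0.5,"z": 0.7,"rx": 0,"ry": 0,"rz": 0},
    {"x": 3,"y": 0.5,"z": 0.5,"rx": 0,"ry": 0,"rz": 0},
    {"x": 0,"y": 0,"z": 0,"rx": 0,"ry": 0,"rz": 0},
    {"x": 0,"y": 0,"z": 0,"rx": 0,"ry": 0,"rz": 0},
  ],
)

```text
clock: 6.48
position: [0.4829, -0.1838, 0.0829]
ee_rot: [-1.193, 1.228, -1.231]
force: [0.0, 0.7, -1.3]
width: 0.147
```

```bash
python3 - <<'E'
from h import *
to((.49,-.190,.054),-1)
snap("pics/w5.png"); cv2.imwrite("pics/s5.png",arm.get_image("scene")); cv2.imwrite("pics/d5.png",arm.get_image("side"))
s=cv2.imread("pics/s5.png")[210:310,250:400];d=cv2.imread("pics/d5.png")[170:270,330:480]
cv2.imwrite("pics/sd5.png",np.hstack([cv2.resize(s,(400,267),interpolation=2),cv2.resize(d,(400,267),interpolation=2)]))
E
```

```text
pos [ 0.4829 -0.1838  0.0829] F [ 0.01  0.67 -1.33] w 0.147 t 6.475
tool shift cm [0.6  2.89 0.72] turn [-0.003 -0.011 -0.   ]
```

View pics/w5.png

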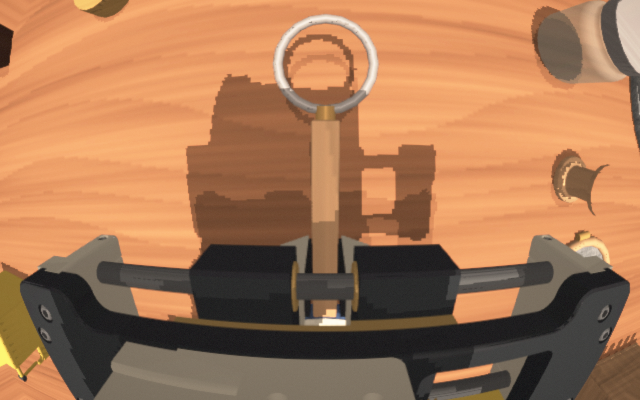

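View pics/sd5.png

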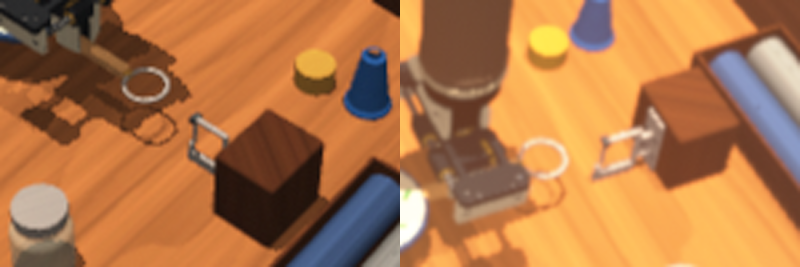

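```bash
python3 - <<'E'
from h import *
X=np.array([.4829+.1026,-.1838-.0015,.0829-.0166])
print(proj("scene",X),proj("side",X))
def tri(a,b):
    c1,d1=ray("scene",*a);c2,d2=ray("side",*b)
    s=np.linalg.lstsq(np.c_[d1,-d2],c2-c1,rcond=None)[0];p,q=c1+s[0]*d1,c2+s[1]*d2;return (p+q)/2,np.linalg.norm(p-q)
print(tri((304.7,241.5),(383.6,229.2)))
# ellipse fit in scene/side
for n,(x0,y0,x1,y1) in {"s5":(294,232,317,252),"d5":(374,220,394,240)}.items():
    im=cv2.imread(f"pics/{n}.png");h=cv2.cvtColor(im,cv2.COLOR_BGR2HSV);m=((h[...,1]<85)&(h[...,2]>110)).astype(np.uint8)
    mm=m*0;mm[y0:y1,x0:x1]=m[y0:y1,x0:x1];ys,xs=np.nonzero(mm);print(n,len(xs),cv2.fitEllipse(np.c_[xs,ys].astype(np.float32)))
for nm,P in {"nose":(.654,-.1915,.0275),"hinge":(.658,-.1916,.066)}.items(): print(nm,proj("scene",P),proj("side",P))
E
python3 - <<'E'
import cv2,numpy as np
s=cv2.imread("pics/s5.png")[245:275,312:342];d=cv2.imread("pics/d5.png")[210:240,398:428]
cv2.imwrite("pics/hz5.png",np.hstack([cv2.resize(i,(400,400),interpolation=0) for i in(s,d)]))
E
```

```text
[305.87952244 241.21915824] [382.75024447 229.35269813]
(array([ 0.58584601, -0.18977686,  0.07019617]), np.float64(0.002509540313712045))
s5 58 ((304.13922119140625, 241.30618286132812), (11.718963623046875, 16.6534481048584), 90.2770767211914)
d5 46 ((380.7428283691406, 229.6374969482422), (13.589173316955566, 22.51482391357422), 82.78258514404297)
nose [322.62237291 262.74384398] [403.41648962 232.16290488]
hinge [323.87240386 254.07668332] [406.38955725 223.5847192 ]
```

View pics/hz5.png

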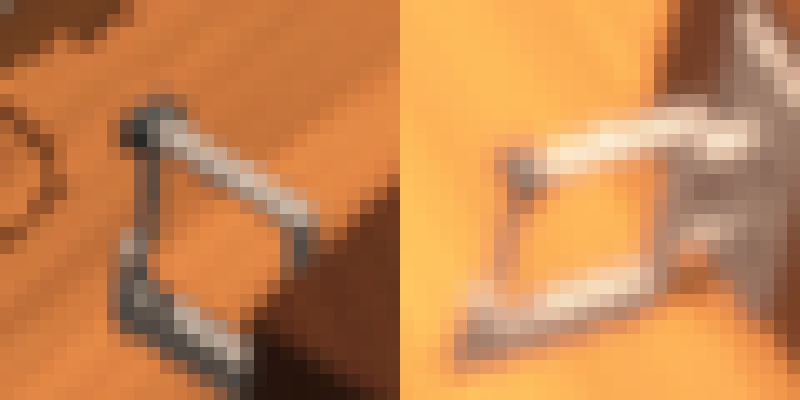

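move_arm(
  series=[
    {"x": 0.3,"y": 1.2,"z": 0.4,"rx": 0,"ry": -0.011,"rz": 0},
    {"x": 0.3,"y": 1.2,"z": 0.3,"rx": -0.003,"ry": 0,"rz": 0},
    {"x": 0,"y": 0.3,"z": 0,"rx": 0,"ry": 0,"rz": 0},
    {"x": 0,"y": 0,"z": 0,"rx": 0,"ry": 0,"rz": 0},
    {"x": 0,"y": 0,"z": 0,"rx": 0,"ry": 0,"rz": 0},
  ],
)

```text
clock: 7.25
position: [0.4907, -0.188, 0.0539]
ee_rot: [-1.203, 1.218, -1.217]
force: [0.4, 0.2, -0.7]
width: 0.147
```

```bash
python3 - <<'E'
from h import *
to((.51,-.1897,.0521),-1)
E
```

```text
pos [ 0.4907 -0.188   0.0539] F [ 0.39  0.17 -0.74] w 0.147 t 7.25
tool shift cm [0.14 0.18 1.94] turn [ 0.     0.006 -0.001]
```

move_arm(
  series=[
    {"x": 0.15,"y": 0.18,"z": 1.0,"rx": 0,"ry": 0.006,"rz": 0},
    {"x": 0,"y": 0,"z": 1.0,"rx": 0,"ry": 0,"rz": 0},
    {"x": 0,"y": 0,"z": 0,"rx": 0,"ry": 0,"rz": 0},
    {"x": 0,"y": 0,"z": 0,"rx": 0,"ry": 0,"rz": 0},
  ],
)

```text
clock: 7.75
position: [0.513, -0.1901, 0.0526]
ee_rot: [-1.199, 1.222, -1.223]
force: [-0.1, -0.3, -0.8]
width: 0.142
```

```bash
python3 - <<'E'
from h import *
to((.526,-.1897,.0521),-1)
snap("pics/w6.png"); 
s=arm.get_image("scene")[220:290,270:360]
cv2.imwrite("pics/s6.png",cv2.resize(s,(540,420),interpolation=2))
E
```

```text
pos [ 0.513  -0.1901  0.0526] F [-0.14 -0.25 -0.83] w 0.142 t 7.75
tool shift cm [-0.06  0.05  1.3 ] turn [-0.001 -0.001 -0.   ]
```

View pics/w6.png

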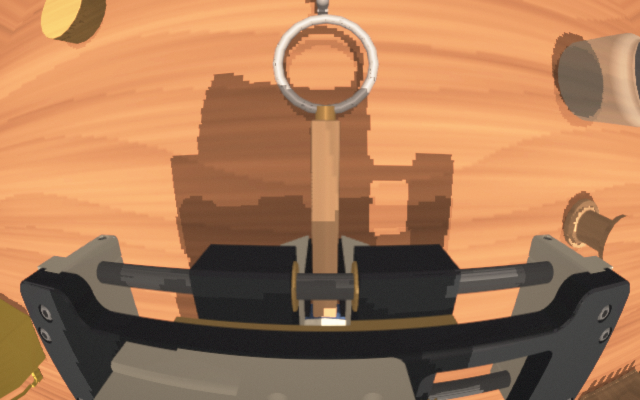

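View pics/s6.png

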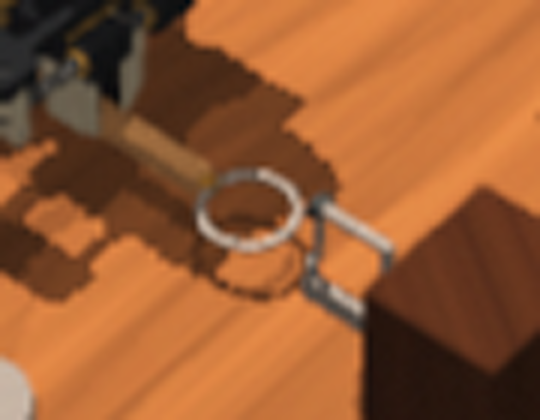

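move_arm(
  series=[
    {"x": -0.1,"y": 0.04,"z": 0.5,"rx": 0,"ry": 0,"rz": 0},
    {"x": 0,"y": 0,"z": 0.4,"rx": 0,"ry": 0,"rz": 0},
    {"x": 0,"y": 0,"z": 0.4,"rx": 0,"ry": 0,"rz": 0},
    {"x": 0,"y": 0,"z": 0.3,"rx": 0,"ry": 0,"rz": 0},
    {"x": 0,"y": 0,"z": 0,"rx": 0,"ry": 0,"rz": 0},
    {"x": 0,"y": 0,"z": 0,"rx": 0,"ry": 0,"rz": 0},
  ],
)

```text
clock: 8.6
position: [0.5283, -0.1893, 0.0518]
ee_rot: [-1.201, 1.224, -1.221]
force: [-1.5, 0.5, 0.1]
width: 0.148
```

```bash
cat > v.py <<'E'
import sys
from h import *
to((float(sys.argv[2]),-.1897,float(sys.argv[3])),-1)
print(arm.observe()['ft_torque'].round(2))
s=arm.get_image("scene")[215:295,280:370];d=arm.get_image("side")[185:265,360:450]
cv2.imwrite(f"pics/{sys.argv[1]}.png",np.hstack([cv2.resize(s,(400,356),interpolation=2),cv2.resize(d,(400,356),interpolation=2)]))
E
python3 v.py a7 .54 .0521
```

```text
pos [ 0.5283 -0.1893  0.0518] F [-1.53  0.52  0.15] w 0.148 t 8.6
tool shift cm [ 0.02 -0.03  1.17] turn [ 0.002 -0.001 -0.001]
[ 0.09  0.42 -0.02]
```

View pics/a7.png

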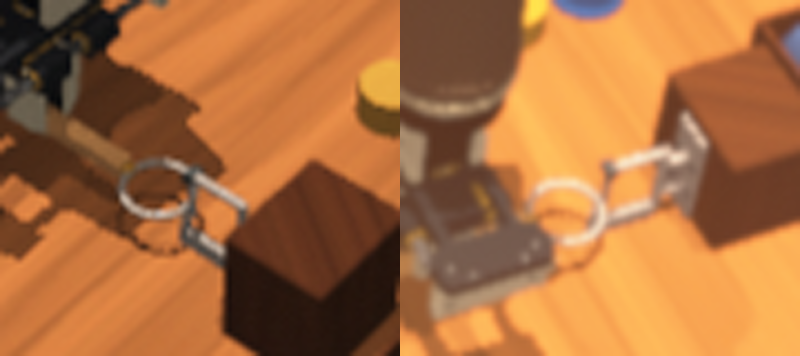

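move_arm(
  series=[
    {"x": 0,"y": -0.03,"z": 0.4,"rx": 0,"ry": 0,"rz": 0},
    {"x": 0,"y": 0,"z": 0.3,"rx": 0,"ry": 0,"rz": 0},
    {"x": 0,"y": 0,"z": 0,"rx": 0,"ry": 0,"rz": 0},
  ],
)

```text
clock: 9.07
position: [0.5354, -0.1894, 0.0521]
ee_rot: [-1.201, 1.225, -1.221]
force: [-3.2, -0.4, -0.0]
width: 0.148
```

```bash
python3 v.py a8 .545 .0521
```

```text
pos [ 0.5354 -0.1894  0.0521] F [-3.19 -0.4  -0.03] w 0.148 t 9.075
tool shift cm [ 0.01 -0.    0.96] turn [ 0.002 -0.001 -0.001]
[0.04 0.53 0.  ]
```

View pics/a8.png

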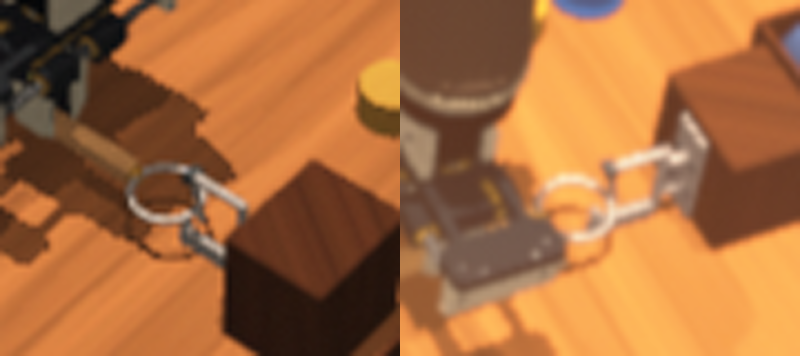

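move_arm(
  series=[
    {"x": 0,"y": 0,"z": 0.4,"rx": 0,"ry": 0,"rz": 0},
    {"x": 0,"y": 0,"z": 0.4,"rx": 0,"ry": 0,"rz": 0},
    {"x": 0,"y": 0,"z": 0.4,"rx": 0,"ry": 0,"rz": 0},
    {"x": 0,"y": 0,"z": 0.3,"rx": 0,"ry": 0,"rz": 0},
    {"x": 0,"y": 0,"z": 0,"rx": 0,"ry": 0,"rz": 0},
  ],
)

```text
clock: 9.8
position: [0.5514, -0.1899, 0.052]
ee_rot: [-1.201, 1.225, -1.222]
force: [0.1, -0.1, -0.5]
width: 0.142
```

```bash
python3 v.py a9 .556 .0521
```

```text
pos [ 0.5514 -0.1899  0.052 ] F [ 0.13 -0.09 -0.52] w 0.142 t 9.8
tool shift cm [-0.03 -0.02  0.46] turn [ 0.002 -0.002 -0.001]
[ 0.04 -0.01 -0.03]
```

View pics/a9.png

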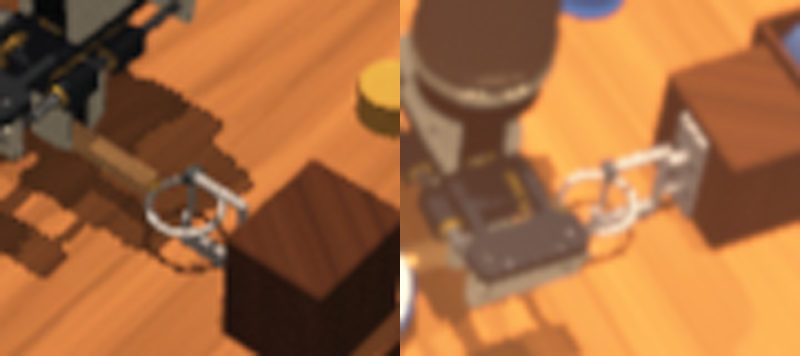

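move_arm(
  series=[
    {"x": 0,"y": 0,"z": 0.3,"rx": 0,"ry": 0,"rz": 0},
    {"x": 0,"y": 0,"z": 0,"rx": 0,"ry": 0,"rz": 0},
    {"x": 0,"y": 0,"z": 0,"rx": 0,"ry": 0,"rz": 0},
  ],
)

```text
clock: 10.28
position: [0.5553, -0.1899, 0.0525]
ee_rot: [-1.2, 1.223, -1.222]
force: [-0.4, -0.3, -1.2]
width: 0.147
```

```bash
python3 - <<'E'
from h import *
to((.545,-.1897,.0521),-1)
snap("pics/w10.png")
s=arm.get_image("scene")[240:275,305:345];d=arm.get_image("side")[205:245,385:430]
cv2.imwrite("pics/a10.png",np.hstack([cv2.resize(s,(400,350),interpolation=2),cv2.resize(d,(394,350),interpolation=2)]))
w=cv2.imread("pics/w10.png");cv2.imwrite("pics/w10z.png",cv2.resize(w[0:130,240:410],(680,520),interpolation=2))
E
```

```text
pos [ 0.5553 -0.1899  0.0525] F [-0.39 -0.32 -1.17] w 0.147 t 10.275
tool shift cm [-0.    0.04 -1.03] turn [ 0.    -0.001 -0.001]
```

View pics/a10.png

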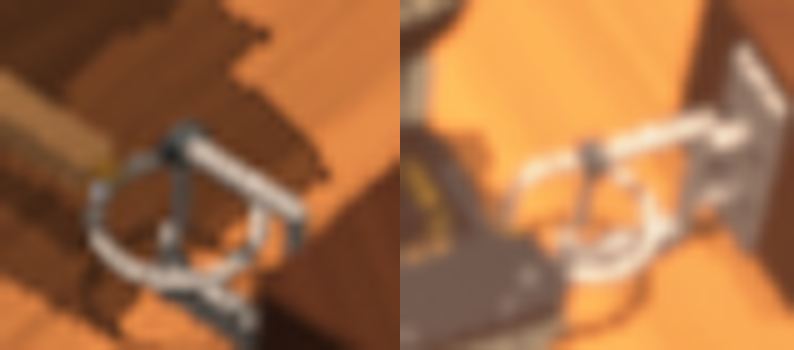

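View pics/w10z.png

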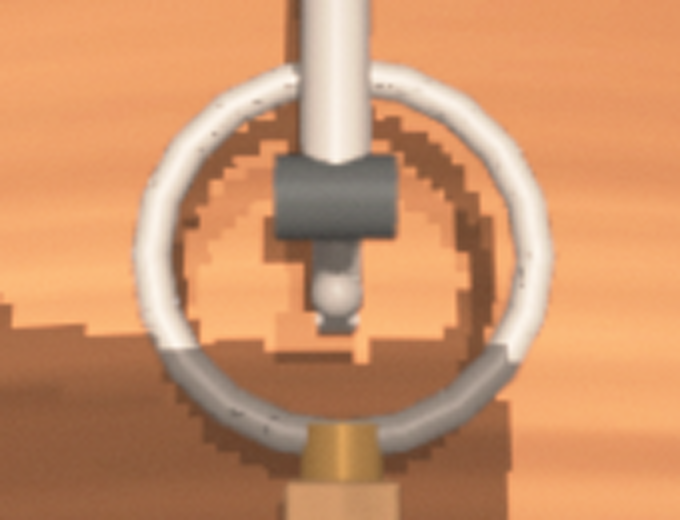

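The gate hangs shut through the ring, with the barrel and nose at (335,200)-(335,300) in the zoomed crop, inside the ring. Next I lower the wire to nose height and back off to just before contact.

move_arm(
  series=[
    {"x": 0,"y": 0.4,"z": 0,"rx": 0,"ry": 0,"rz": 0},
    {"x": 0,"y": 0.4,"z": -0.4,"rx": 0,"ry": 0,"rz": 0},
    {"x": 0,"y": 0.3,"z": -0.5,"rx": 0,"ry": 0,"rz": 0},
    {"x": 0,"y": 0,"z": -0.5,"rx": 0,"ry": 0,"rz": 0},
    {"x": 0,"y": 0,"z": 0,"rx": 0,"ry": 0,"rz": 0},
    {"x": 0,"y": 0,"z": 0,"rx": 0,"ry": 0,"rz": 0},
  ],
)

```text
clock: 11.18
position: [0.5395, -0.1897, 0.0404]
ee_rot: [-1.201, 1.224, -1.222]
force: [0.0, 0.3, -1.2]
width: 0.146
```

```bash
python3 - <<'E'
from h import *
to((.535,-.1897,.041),-1)
E
```

```text
pos [ 0.5395 -0.1897  0.0404] F [ 0.03  0.29 -1.24] w 0.146 t 11.175
tool shift cm [ 0.01 -0.06 -0.45] turn [ 0.001 -0.002 -0.001]
```

move_arm(
  series=[
    {"x": 0,"y": 0,"z": -0.2,"rx": 0,"ry": 0,"rz": 0},
    {"x": 0,"y": 0,"z": -0.1,"rx": 0,"ry": 0,"rz": 0},
    {"x": 0,"y": 0,"z": -0.1,"rx": 0,"ry": 0,"rz": 0},
  ],
)

```text
clock: 11.55
position: [0.5358, -0.1896, 0.0407]
ee_rot: [-1.2, 1.224, -1.222]
force: [-0.6, -0.2, -1.0]
width: 0.144
```

move_arm(
  series=[
    {"x": 0,"y": 0,"z": -0.1,"rx": 0,"ry": 0,"rz": 0},
  ],
)

```text
clock: 11.68
position: [0.5347, -0.1896, 0.0407]
ee_rot: [-1.2, 1.224, -1.222]
force: [0.8, 0.1, -0.8]
width: 0.147
```

move_arm(
  series=[
    {"x": 0,"y": 0,"z": -0.1,"rx": 0,"ry": 0,"rz": 0},
  ],
)

```text
clock: 11.8
position: [0.5338, -0.1896, 0.0407]
ee_rot: [-1.2, 1.223, -1.223]
force: [0.9, -0.1, -1.1]
width: 0.15
```

move_arm(
  series=[
    {"x": 0,"y": 0,"z": -0.1,"rx": 0,"ry": 0,"rz": 0},
  ],
)

```text
clock: 11.92
position: [0.5336, -0.1896, 0.041]
ee_rot: [-1.199, 1.222, -1.223]
force: [3.9, -0.0, -1.4]
width: 0.151
```

move_arm(
  series=[
    {"x": 0,"y": 0,"z": -0.05,"rx": 0,"ry": 0,"rz": 0},
  ],
)

```text
clock: 12.05
position: [0.5336, -0.1896, 0.0412]
ee_rot: [-1.198, 1.221, -1.224]
force: [2.5, 0.8, -1.9]
width: 0.144
```

move_arm(
  series=[
    {"x": 0,"y": 0,"z": -0.05,"rx": 0,"ry": 0,"rz": 0},
  ],
)

```text
clock: 12.18
position: [0.5336, -0.1896, 0.0413]
ee_rot: [-1.198, 1.22, -1.224]
force: [3.3, -0.4, -1.6]
width: 0.146
```

move_arm(
  series=[
    {"x": 0,"y": 0,"z": -0.1,"rx": 0,"ry": 0,"rz": 0},
  ],
)

```text
clock: 12.3
position: [0.5334, -0.1896, 0.0415]
ee_rot: [-1.197, 1.219, -1.225]
force: [5.9, -0.4, -1.8]
width: 0.146
```

move_arm(
  series=[
    {"x": 0,"y": 0,"z": -0.13,"rx": 0,"ry": 0,"rz": 0},
  ],
)

```text
clock: 12.42
position: [0.5333, -0.1896, 0.0419]
ee_rot: [-1.195, 1.217, -1.226]
force: [6.3, -1.0, -2.4]
width: 0.15
```

move_arm(
  series=[
    {"x": 0,"y": 0,"z": -0.13,"rx": 0,"ry": 0,"rz": 0},
  ],
)

```text
clock: 12.55
position: [0.5333, -0.1896, 0.0422]
ee_rot: [-1.194, 1.215, -1.227]
force: [5.9, -0.3, -2.4]
width: 0.149
```

move_arm(
  series=[
    {"x": 0,"y": 0.03,"z": -0.16,"rx": 0,"ry": 0,"rz": 0},
    {"x": 0,"y": 0.03,"z": -0.16,"rx": 0,"ry": 0,"rz": 0},
  ],
)

```text
clock: 12.8
position: [0.5332, -0.1895, 0.0423]
ee_rot: [-1.19, 1.21, -1.23]
force: [7.7, -0.2, -3.1]
width: 0.15
```

```bash
python3 - <<'E'
from h import *
to((.535,-.1897,.041),-1)
E
```

```text
pos [ 0.5332 -0.1895  0.0423] F [ 7.75 -0.19 -3.06] w 0.15 t 12.8
tool shift cm [0.01 0.14 0.18] turn [-0.016  0.     0.001]
```

move_arm(
  series=[
    {"x": 0,"y": 0.02,"z": -0.15,"rx": -0.002,"ry": 0,"rz": 0},
    {"x": 0,"y": 0.02,"z": -0.15,"rx": -0.002,"ry": 0,"rz": 0},
    {"x": 0,"y": 0.02,"z": -0.15,"rx": -0.002,"ry": 0,"rz": 0},
    {"x": 0,"y": 0.02,"z": -0.15,"rx": -0.002,"ry": 0,"rz": 0},
  ],
)

```text
clock: 13.3
position: [0.5331, -0.1896, 0.0428]
ee_rot: [-1.189, 1.206, -1.232]
force: [6.7, -0.7, -4.0]
width: 0.144
```

```bash
python3 - <<'E'
from h import *
to((.535,-.1897,.041),-1)
snap("pics/w11.png")
w=cv2.imread("pics/w11.png");cv2.imwrite("pics/w11z.png",cv2.resize(w[0:130,240:410],(680,520),interpolation=2))
E
```

```text
pos [ 0.5331 -0.1896  0.0428] F [ 6.66 -0.66 -4.  ] w 0.144 t 13.3
tool shift cm [0.01 0.18 0.19] turn [-0.019  0.001  0.002]
```

View pics/w11z.png

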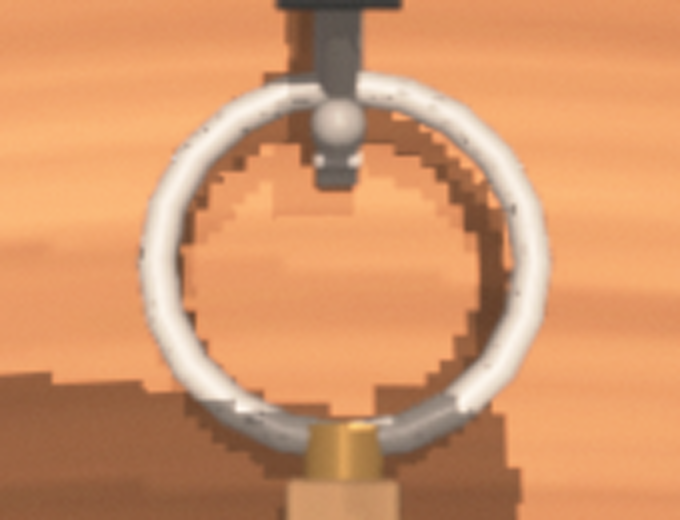

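The ring's far wire bears on the gate and nose at (335,90)-(335,130) in the crop, with the gate shut. The tug read about 6 to 8 N for roughly 0.9 s. Next I ease off, tilt slightly and lay the fan down.

move_arm(
  series=[
    {"x": 0,"y": 0,"z": 0.1,"rx": 0,"ry": 0,"rz": 0},
    {"x": 0,"y": 0,"z": 0.4,"rx": 0,"ry": 0,"rz": 0},
    {"x": 0,"y": 0,"z": 0.4,"rx": 0.012,"ry": 0,"rz": 0},
    {"x": 0,"y": 0.1,"z": 0.2,"rx": 0.012,"ry": 0,"rz": 0},
    {"x": 0,"y": 0.2,"z": 0,"rx": 0,"ry": 0,"rz": 0},
    {"x": 0,"y": 0.3,"z": 0,"rx": 0,"ry": 0,"rz": 0},
    {"x": 0,"y": 0,"z": 0,"rx": 0,"ry": 0,"rz": 0},
    {"x": 0,"y": 0,"z": 0,"rx": 0,"ry": 0,"rz": 0},
  ],
)

```text
clock: 14.35
position: [0.5419, -0.1898, 0.0356]
ee_rot: [-1.174, 1.192, -1.241]
force: [-0.4, -0.4, -2.0]
width: 0.145
```

```bash
python3 - <<'E'
from h import *
to((.543,-.1897,.031),-1)
snap("pics/w12.png")
w=cv2.imread("pics/w12.png")[0:130,240:410]
s=arm.get_image("scene")[205:285,240:340];d=arm.get_image("side")[190:270,340:440]
cv2.imwrite("pics/a12.png",np.hstack([cv2.resize(w,(400,306)),cv2.resize(s,(400,306),interpolation=2)]));cv2.imwrite("pics/d12.png",cv2.resize(d,(600,480)))
E
```

```text
pos [ 0.5419 -0.1898  0.0356] F [-0.43 -0.42 -2.02] w 0.145 t 14.35
tool shift cm [-0.01  0.46  0.09] turn [-0.039  0.001  0.001]
```

View pics/a12.png

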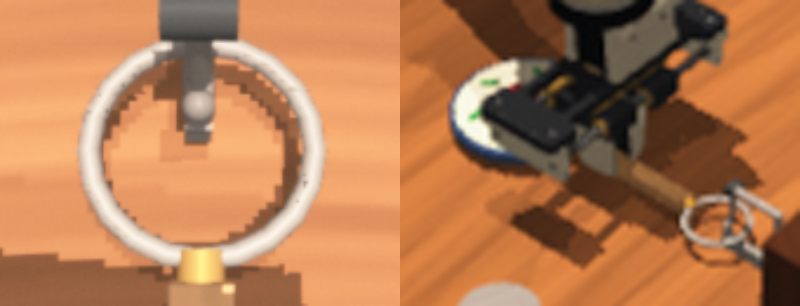

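View pics/d12.png

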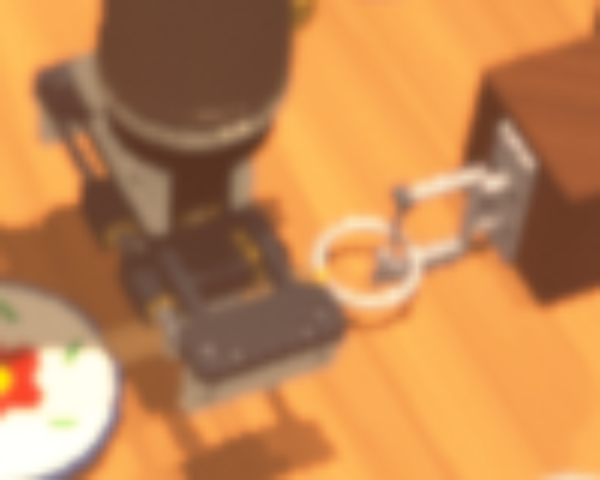

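move_arm(
  series=[
    {"x": 0,"y": 0.2,"z": 0,"rx": 0,"ry": 0,"rz": 0},
    {"x": 0,"y": 0.15,"z": 0,"rx": 0.005,"ry": 0,"rz": 0},
    {"x": 0,"y": 0,"z": 0,"rx": 0,"ry": 0,"rz": 0},
  ],
)

```text
clock: 14.88
position: [0.5422, -0.1898, 0.032]
ee_rot: [-1.17, 1.188, -1.244]
force: [0.4, -0.4, -0.7]
width: 0.148
```

move_arm(
  series=[
    {"x": 0,"y": 0.1,"z": 0,"rx": 0,"ry": 0,"rz": 0},
    {"x": 0,"y": 0,"z": 0,"rx": 0,"ry": 0,"rz": 0},
  ],
)

```text
clock: 15.12
position: [0.5423, -0.1898, 0.0309]
ee_rot: [-1.17, 1.188, -1.244]
force: [0.3, -0.4, -0.2]
width: 0.149
```

```bash
python3 - <<'E'
from h import *
to((.543,-.1897,.030),-1);print(arm.observe()['ft_torque'])
E
```

```text
pos [ 0.5423 -0.1898  0.0309] F [ 0.33 -0.45 -0.2 ] w 0.149 t 15.125
tool shift cm [-0.01  0.09  0.07] turn [-0.045  0.001  0.001]
[ 0.01902554  0.0703186  -0.04041767]
```

move_arm(
  series=[
    {"x": 0,"y": 0.1,"z": 0,"rx": 0,"ry": 0,"rz": 0},
    {"x": 0,"y": 0,"z": 0,"rx": 0,"ry": 0,"rz": 0},
  ],
)

```text
clock: 15.38
position: [0.5424, -0.1898, 0.0299]
ee_rot: [-1.17, 1.187, -1.244]
force: [-0.6, 0.1, -0.1]
width: 0.148
```

move_arm(
  jaw=4,
  series=[
    {"x": 0,"y": 0,"z": 0,"rx": 0,"ry": 0,"rz": 0},
    {"x": 0,"y": 0,"z": 0,"rx": 0,"ry": 0,"rz": 0},
    {"x": 0,"y": 0,"z": 0,"rx": 0,"ry": 0,"rz": 0},
    {"x": 0,"y": 0,"z": 0,"rx": 0,"ry": 0,"rz": 0},
    {"x": 0,"y": 0,"z": 0,"rx": 0,"ry": 0,"rz": 0},
  ],
)

```text
clock: 16.0
position: [0.5426, -0.1898, 0.0301]
ee_rot: [-1.169, 1.187, -1.244]
force: [1.8, -0.4, 0.1]
width: 0.437
```

```bash
python3 - <<'E'
from h import *
to((.543,-.1897,.030),-1)
snap("pics/w13.png")
E
```

```text
pos [ 0.5426 -0.1898  0.0301] F [ 1.82 -0.44  0.07] w 0.437 t 16.0
tool shift cm [-0.01  0.01  0.04] turn [-0.045  0.001  0.002]
```

View pics/w13.png

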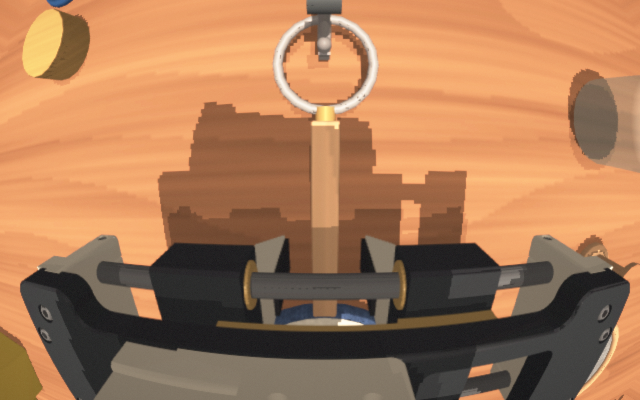

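move_arm(
  series=[
    {"x": 0,"y": -1,"z": 0,"rx": 0,"ry": 0,"rz": 0},
    {"x": 0,"y": -2,"z": 0,"rx": 0,"ry": 0,"rz": 0},
    {"x": 0,"y": -4,"z": 0,"rx": 0,"ry": 0,"rz": 0},
    {"x": 0,"y": -5,"z": -2,"rx": 0,"ry": 0,"rz": 0},
    {"x": 0,"y": -4,"z": -3,"rx": 0,"ry": 0,"rz": 0},
    {"x": 0,"y": 0,"z": -2,"rx": 0,"ry": 0,"rz": 0},
    {"x": 0,"y": 0,"z": 0,"rx": 0,"ry": 0,"rz": 0},
    {"x": 0,"y": 0,"z": 0,"rx": 0,"ry": 0,"rz": 0},
  ],
)

```text
clock: 17.05
position: [0.4647, -0.1883, 0.1966]
ee_rot: [-1.167, 1.182, -1.247]
force: [0.1, 0.4, -0.2]
width: 0.436
```

```bash
python3 - <<'E'
from h import *
to((.543,-.1897,.030),-1)
snap("pics/w14.png");cv2.imwrite("pics/s14.png",arm.get_image("scene"))
E
```

```text
pos [ 0.4647 -0.1883  0.1966] F [ 0.06  0.42 -0.17] w 0.436 t 17.05
tool shift cm [-0.04 17.03  6.98] turn [-0.05   0.001  0.003]
```

View pics/w14.png

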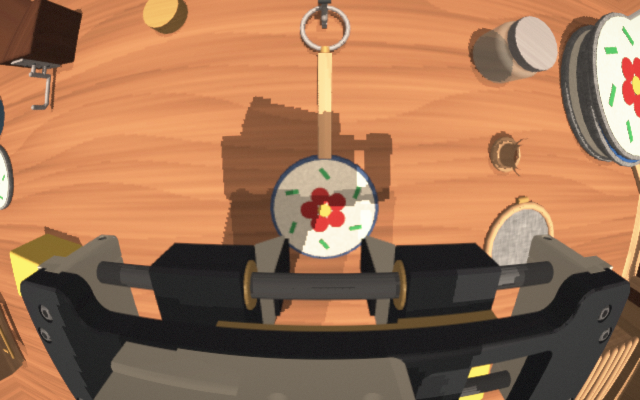

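View pics/s14.png

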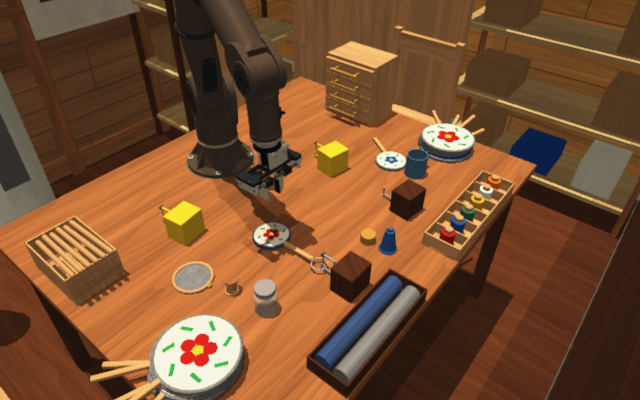

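Fan down and clear of the gripper; a last zoom and ring measurement.

```bash
python3 - <<'E'
from h import *
f="pics/w14.png";im=cv2.imread(f)
cv2.imwrite("pics/w14z.png",cv2.resize(im[0:60,290:360],(700,600),interpolation=2))
ring=[(x,y) for x,y in [(300,28),(349.5,28),(325,51)]]
P=np.array([wonz(f,*q,.017)[:2] for q in ring]);print(P.round(4))
c=(P[0]+P[1])/2;print("centre",c,"dist to nose point",np.linalg.norm(c-[.660,-.1917]), "near edge->",P[2,0]+.0265)
E
```

```text
[[ 0.6457 -0.1663]
 [ 0.6449 -0.2182]
 [ 0.6186 -0.1921]]
centre [ 0.64527223 -0.1922519 ] dist to nose point 0.01473810689714165 near edge-> 0.6451169529209639
```

View pics/w14z.png

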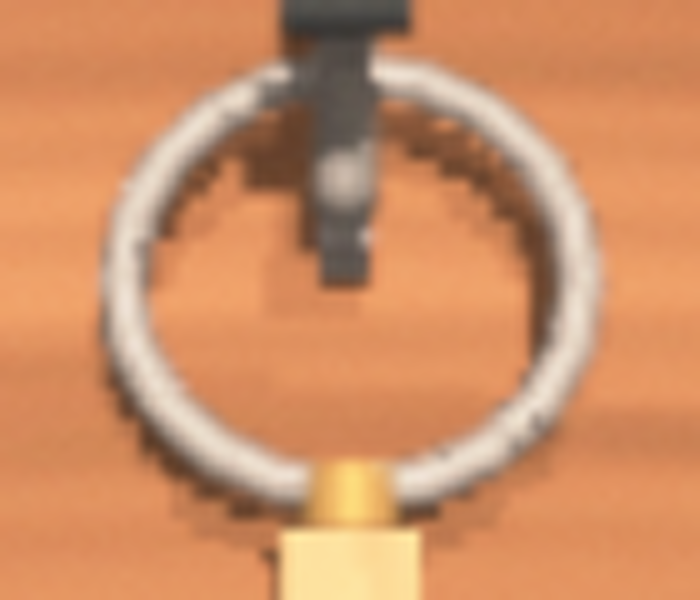

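The nose at (343,180) stands inside the ring with the gate shut above it, and the ring centre is about 15 mm from the nose point (limit 26.5 mm).

```bash
python3 - <<'E'
from cell import arm
print(arm.sign_off())
E
```

```text
the job is handed in; nothing more can be done
None
```

The fan is clipped to the snap hook, laid on the table and let go. I handed the job in at about 17 s of the 64 s allowed. `sign_off` gives no verdict, so the points below rest on my own measurements.

- **Grip and entry:** I gripped the ringed fan by its handle and pushed the ring level over the nose. The gate pushed back with about 3 N, then the force fell to about 0. The close-up showed the gate hanging shut through the ring.
- **Hook position:** The hook's offset D came out at about -6 mm, both from the images and from where contact began.
- **Tug:** The tug read about 6 to 8 N straight back for roughly 0.9 s, and the ring stayed caught. The vertical reading reached -4 N at the end because the tool crept slightly in tilt. No total I read passed about 8.5 N, but force was only read at the end of each move, so a short peak in between would not have shown.
- **Last checks:**
  - The ring centre was about 15 mm from the nose point (limit 26.5 mm), with the nose inside the ring.
  - The gate looked shut.
  - The gripper was about 17 cm above the table and clear of everything.
  - The other objects looked unmoved in the scene picture; I did not measure each one.

None of the checks failed. Small mismatches of 1 to 2 mm between camera views stayed within the stated calibration.

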